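# Draw the filter cassette out of the bench dust box for inspection

## Robot

A 6-joint arm with a two-finger parallel gripper is mounted at the origin on a cart in front of the work surface, level with it; the furniture and walls round the work are solid. World frame = base frame: x ahead of the robot, y to its left, z up, the work surface at z = 0. Lengths are in mm, angles in rad, forces in N, time in s.
With the tool pointing down it reaches from about 400 to 925 mm from the base axis. Payload 12.5 kg.
Tool frame: the origin (TCP) lies on the centre line of the jaws, within the pads' length; the fingertips stand 17 mm ahead of it and the grasp point (between the pads) lies 2 mm behind it; z points along the fingers, y is the line along which they close (so a half turn about z gives the same grasp; the last joint's range is limited). The gripper opens to 95 mm and grips with 3 to 60 N. Pads are 20 mm wide; open, the fingers measure 119 mm over their backs; the gripper's body (75 mm by 180 mm) begins 59 mm behind the grasp point.
Start: joints at [1.241, 0.491, 1.559, -0, 1.092, -0.106], TCP at [138.691, 609.434, 231.661] pointing down, gripper open.
Joint ranges: [-3.1, 3.1], [-0.84, 2.19], [0.05, 2.79], [-1.13, 4.28], [0.06, 2.93], [-2.69, 2.69]. Speed limits (rad/s): [2.22, 2.22, 2.79, 3.14, 3.14, 3.14].

## Interface

Orientations are given as [roll, pitch, yaw] about the fixed x, y, z axes, in that order (R = Rz(yaw) Ry(pitch) Rx(roll)).
In Python, from cell import env gives the robot as it stands.
- The arm moves only by the tool drive_tool, never from a script. Its argument "deltas" is text: rows parted by semicolons, each of 4 numbers parted by spaces: the shift along the world's x, y, z normalised to -1 to 1, where 1 is 100 mm, then the turn about the world's z normalised to -1 to 1, where 1 is 180 degrees. A call has 1 to 10 rows; each row shifts and turns the commanded pose from where the row before left it; what a row does not reach is not made up. A row lasts 1/12 s, in which the tool goes at most 41.7 mm and 7.16 degrees, less where a joint would pass 70% of its speed; a pose out of reach is approached as far as the arm can. A call with a number of a shift or a turn outside -1 to 1 is refused whole. A call with a gripper value outside its range is refused whole. "gripper" is the closure, from 0 (fully open) to 1 (shut), set as the call begins (left out, the last holds). The fingers move at their own pace and stop on an object; the grip force is fixed at half the most. Time passes only in rows, so rows that do not move let the fingers close. It gives the time, the measured TCP pose, the force, the opening and the grip force at its end, in the units of the state.
- env.state(): the state, without advancing time (a new reading comes with each control period).
- env.read_camera(name): name is "scene" or "top" or "wrist"; returns (picture, depth): 420x560x3 uint8, red, green, blue; 420x560 float32, mm along the optical axis (not along the pixel's ray), 0 where there is no reading.
- env.camera_params(name): a dict with "mtx" (3x3 intrinsics, pixels), "camera_from_world" (4x4, takes a point from world to camera coordinates); the wrist camera has in their place "mount" (4x4, takes a point from camera to tool coordinates, whose origin is the TCP and whose axes are the flange's). Camera axes: x right, y down, z forward; pixel columns grow to the right and rows downward; lengths in mm; the calibration is good to about 2 mm. A picture is of the moment at which its call begins: read the wrist's pose just before it. camera_params takes no time and is no camera call.
- env.job_done(): hands the job in; it is judged then, once.
The state is a dict: "t": time; "joints": joint angles; "qvel": joint speeds; "tau": joint torques, N m; "eef_pos": TCP position; "tcp_rot": TCP orientation; "ft_force": force on the tool from outside, world axes, zero at the start; "moment": the same for the moment, N m; "opening": opening from 0.0 (shut) to 1.0 (fully open); "grip_force": force on a finger pad.
Only numpy, scipy, OpenCV 4.12 (cv2) and the standard library are available. Lean on these libraries where they do the work, as an engineer would, in place of code of your own. Each camera call takes 0.05 s, during which the arm holds its last target. There are 200 camera calls.

## Task

Check the filter of the bench dust box. First lift the clarinet barrel off the little turntable on its cover and stand it upright on the desk, then swing the slatted cover by its front lug right up to upright or a little past, so that it stays standing open, draw the filter cassette straight up out of its guides by its tab, and hold it up, upright and still, well clear above the box. The program finishes while the gripper is holding the filter; do not knock the barrel over, let go of it in the air or disturb the things lying round the box.

Things in the scene. Friction and masses are not known exactly. Their poses are not given: they have to be found in the camera images.
- dust_box: Grey sheet-steel dust extraction box fixed to the desk, 190 (x) x 164 (y) x 115 (z) mm, open at the top under its cover, walls 4 mm, on short feet; inner floor 9 mm above the desk. Origin: centre of the underside, on the desk. Its -x side is the front (towards the robot, with a rocker switch); +x the back, where the cover is hinged and a 60 mm exhaust stub sticks out 27 mm. Its position and yaw (up to 0.25 rad) vary.
- cover (a joint): Angle of the slatted aluminium cover on the box (rad): 0 shut and level, grows as its front edge swings up and back; stop at 1.75 (just past upright). A stiff friction hinge holds it at any angle; about 5 N at the lug raises it. The cover is 194 x 168 x 4 mm, lies on the rim (underside 115 mm above the desk) and carries the turntable at its middle, on its outer face.
- cover_hinge (a point): Middle of the cover's hinge line, at the back top edge of the box, 115 mm above the desk; the hinge axis runs along the box's y. The orientation turns with the cover.
- cover_pull (a point): Grip point in the black lug at the middle of the cover's front edge. The lug is 26 mm wide (box y), 10 mm thick and sticks out 36 mm past the cover's edge; this point lies 22 mm past the edge, mid-thickness, 216 mm from the hinge line, 118 mm above the desk while shut. Free beside, above and below it; pinch it across its width and the lug may pivot between the pads while the cover swings. With the cover upright the lug points up at about 0.33 m.
- turntable_top (a point): Centre of the top face of the turntable, a dark steel disc 112 mm across and 8 mm thick on a bearing boss at the middle of the cover; its face is 136.5 mm above the desk while the cover is shut. It spins freely, with no drive or brake.
- barrel: Clarinet barrel: black round tube 66 mm tall, about 33 mm across, a steel ring at each end, 60 g; grip it round the outside. Origin: centre of its lower end; z runs up its axis. It stands upright off-centre on the turntable at the start. The desk to the right of the box's front (y about -0.2, x about 0.48) is clear, bare and flat for it.
- filter: Filter cassette, hidden in the box under the cover: upright plate 152 mm wide (its y, parallel to the box's y), 16 mm thick (its x), grey frame 78 mm tall with pleated paper, plus a grip tab on top; 100 mm tall in all, about 140 g. Origin: middle of its lower edge; z up. It stands on the box's floor in a guide channel on each side wall, plane across the box 12 mm in front of the box's centre, about 2 mm play all round; the guides are 80 mm tall, so it comes out straight up.
- filter_tab (a point): Grip point in the cassette's tab, at its middle, 88 mm above the cassette's lower edge (97 mm above the desk in place). The tab is 46 mm wide (filter y), 16 mm thick (filter x), flush with both faces of the frame, and ends 12 mm above this point, about 6 mm below the closed cover. Grip across the thickness; about 75 mm free in front of and behind it.
- clarinet_joint: Bystander: clarinet upper joint, black with plated keys, 229 x 42 x 37 mm, lying on the desk behind and to the right of the box. Origin at its underside's centre, length along its y.
- glue_bottle: Bystander: small glue bottle with spout, 45 mm across, 104 mm tall, standing at the right of the box. Origin at the centre of its underside.
- flux_brush: Bystander: stubby brush with a wooden handle, 94 x 21 x 21 mm, lying at the left of the box. Origin at the centre of its underside, length along its y.
Mind the look-alikes: they are no part of the job. What is meant by the barrel is not pink, turquoise or yellow, and is the smaller of those in its own colour.

How it is judged:
By the outcome, as a careful person would: the job done as asked, in the order asked, and still so for the second after the job is handed in, while the arm keeps its last pose, push and grip.
It also fails if it takes over 70 s, if anything falls off the work surface, if the arm or the gripper's body presses on something with over 40 N, if the wrist force passes 120 N, or if a joint passes its speed limit or range.

## Working session

There is one attempt and no reset: what is moved stays moved. The work goes in short steps, Python scripts to look and compute and a tool call to move; the robot and the scene stay as the last step left them, time stands still between calls to the robot, and variables do not carry over. Pictures are saved under pics/ and viewed, at most 10 in all, crops included, and the job is handed in when it is done.

Besides the shell and the picture viewer there is one more tool, called after "Emit:" as name(argument=value, ...) on one line, values as JSON. drive_tool: Moves the arm, as the interface text tells. Its arguments: {"type":"object","properties":{"deltas":{"type":"string"},"gripper":{"type":"number"}},"required":["deltas"]}

```bash
mkdir -p pics; cat > h.py <<'E'
import numpy as np, cv2
from cell import env
def snap(n,tag):
    p,d=env.read_camera(n); cv2.imwrite(f'pics/{tag}.png',p[:,:,::-1]); np.save(f'pics/{tag}.npy',d); return p,d
def world(n,d,u,v,st=None):
    c=env.camera_params(n); K=np.array(c['mtx']); z=d
    pc=np.array([(u-K[0,2])/K[0,0]*z,(v-K[1,2])/K[1,1]*z,z,1])
    if 'mount' in c:
        from scipy.spatial.transform import Rotation as R
        T=np.eye(4); T[:3,:3]=R.from_euler('xyz',st['tcp_rot']).as_matrix(); T[:3,3]=st['eef_pos']
        return (T@np.array(c['mount'])@pc)[:3]
    return (np.linalg.inv(np.array(c['camera_from_world']))@pc)[:3]
E
python3 - <<'E'
from h import *
print(env.state())
a,_=snap('scene','s0'); b,_=snap('top','t0')
for n in('scene','top'): print(env.camera_params(n))
E
```

```text
{'t': 0.0, 'joints': array([ 1.24140148e+00,  4.91544996e-01,  1.55945376e+00, -3.14546595e-05,
        1.09167471e+00, -1.05620584e-01]), 'qvel': array([-2.96606356e-04,  1.28957090e-03, -9.61062179e-05, -6.65904856e-04,
        5.50343356e-04,  6.58299259e-04]), 'tau': array([ 1.90811013e-03, -6.12634778e+01, -2.58185828e+01,  6.92814798e-02,
        4.82098258e-02, -8.48962645e-05]), 'eef_pos': array([138.61972331, 609.20605966, 231.06929679]), 'tcp_rot': array([-3.14051493e+00, -8.62017714e-05,  2.91783286e+00]), 'ft_force': array([-1.29999416,  0.02332955, -0.38079392]), 'moment': array([-0.00452615,  0.00065258,  0.01282115]), 'grip_force': 0.0, 'opening': 0.998951340024071}
{'mtx': array([[453.59362694,   0.        , 285.53811116],
       [  0.        , 453.59362694, 217.26148552],
       [  0.        ,   0.        ,   1.        ]]), 'camera_from_world': array([[ 6.67421242e-01, -7.44557682e-01, -1.35182847e-02,
        -3.84318663e+02],
       [-5.71262625e-01, -5.00265662e-01, -6.50686776e-01,
         4.65362229e+02],
       [ 4.77711104e-01,  4.42004668e-01, -7.59225905e-01,
         9.88088856e+02],
       [ 0.00000000e+00,  0.00000000e+00,  0.00000000e+00,
         1.00000000e+00]])}
{'mtx': array([[474.14242423,   0.        , 279.92232053],
       [  0.        , 474.14242423, 209.32452305],
       [  0.        ,   0.        ,   1.        ]]), 'camera_from_world': array([[-3.44622356e-03, -9.99968119e-01,  7.20302927e-03,
         1.79202448e+01],
       [-9.80463147e-01,  1.96217175e-03, -1.96693079e-01,
         6.31828774e+02],
       [ 1.96672674e-01, -7.74015307e-03, -9.80438651e-01,
         1.01937294e+03],
       [ 0.00000000e+00,  0.00000000e+00,  0.00000000e+00,
         1.00000000e+00]])}
```

View pics/s0.png

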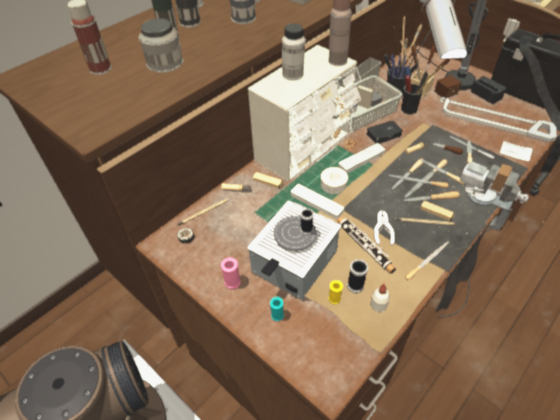

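View pics/t0.png

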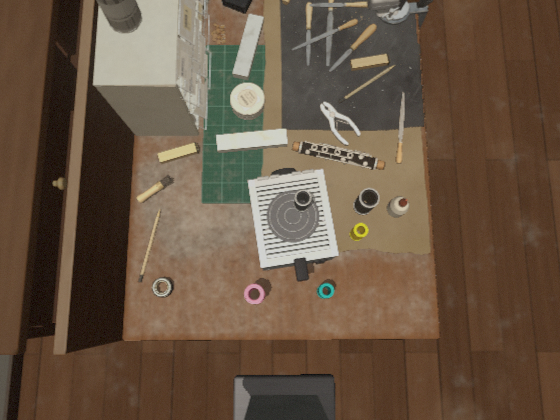

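The scene view shows the box with two black tubes: one on the turntable (scene 307,220; top 303,198) and a larger one on the desk (scene 357,276; top 367,200). There are also pink (254,293), turquoise (326,291) and yellow (360,231) tubes, given as top pixels. The black one on the turntable looks smaller and stands where the text says. I'll confirm that in an enlarged crop and measure it.

```bash
python3 - <<'E'
from h import *
a=cv2.imread('pics/t0.png')[150:310,230:420]; cv2.imwrite('pics/t0c.png',cv2.resize(a,None,fx=4.0,fy=3.75*4/3.75*0.93,interpolation=cv2.INTER_CUBIC)[:600,:800])
a=cv2.imread('pics/s0.png')[190:330,200:400]; cv2.imwrite('pics/s0c.png',cv2.resize(a,None,fx=4,fy=4,interpolation=cv2.INTER_CUBIC))
t=np.load('pics/t0.npy'); s=np.load('pics/s0.npy')
for n,d,L in(('top',t,dict(barreltop=(303,193),bigtop=(369,193),pink=(254,288),turq=(326,286),yel=(360,227),lug=(301,270),tt=(285,215),glue=(401,200),c1=(250,182),c2=(323,172),c3=(261,265),c4=(336,255))),('scene',s,dict(lug=(269,267),bar=(307,212),big=(358,266),tt=(290,235)))):
  for k,(u,v) in L.items():
    P=d[v-1:v+2,u-1:u+2]; print(n,k,P.min().round(),P.max().round(),world(n,d[v,u],u,v).round(0))
E
```

```text
top barreltop 945.0 960.0 [638. -29. 199.]
top bigtop 1060.0 1086.0 [ 666. -185.   81.]
top pink 1023.0 1105.0 [456.  75.  38.]
top turq 1045.0 1101.0 [459. -86.  52.]
top yel 1072.0 1104.0 [ 593. -168.   50.]
top lug 991.0 996.0 [490. -27. 125.]
top tt 1002.0 1007.0 [605.   6. 136.]
top glue 1057.0 1074.0 [ 648. -255.   88.]
top c1 1034.0 1037.0 [681.  82. 120.]
top c2 1039.0 1167.0 [738. -90.  -0.]
top c3 998.0 1002.0 [501.  57. 119.]
top c4 1004.0 1130.0 [ 521. -102.  121.]
scene lug 1111.0 1120.0 [488. -26. 118.]
scene bar 1130.0 1136.0 [634. -23. 196.]
scene big 1167.0 1177.0 [ 664. -174.   72.]
scene tt 1159.0 1169.0 [586.  -9. 138.]
```

View pics/t0c.png

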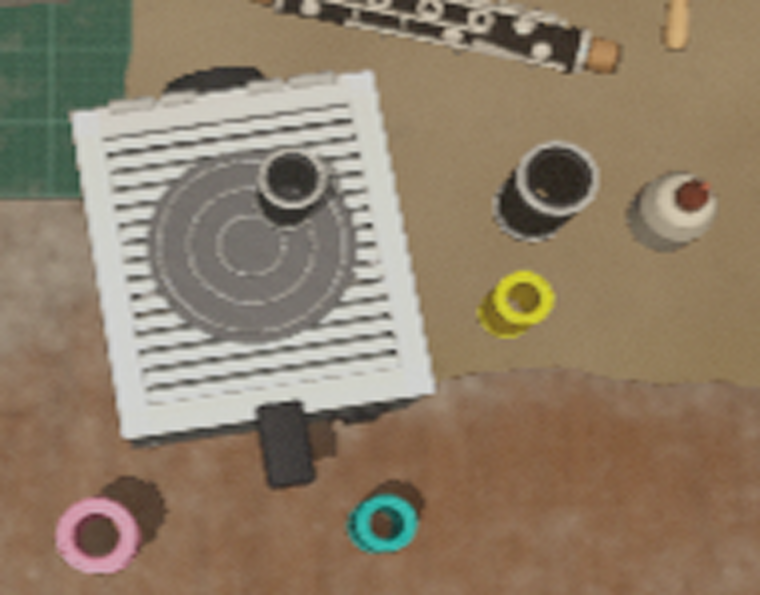

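View pics/s0c.png

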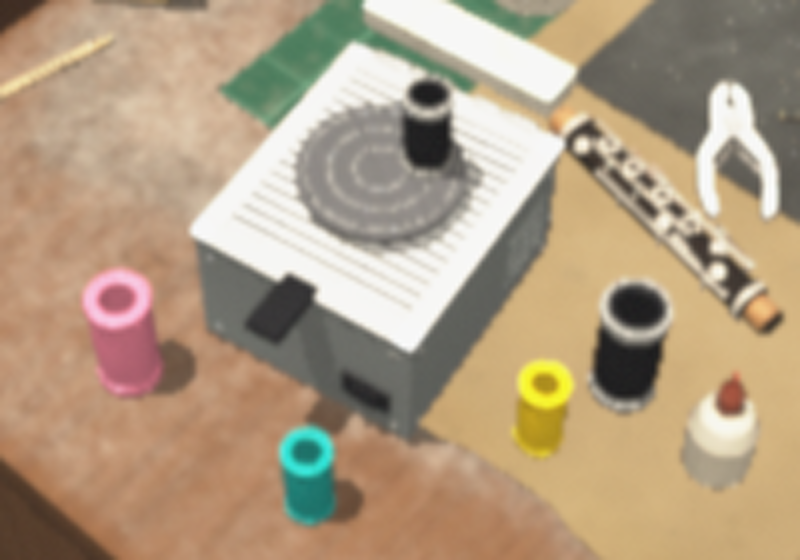

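The crops confirm it: the black tube on the turntable (crop 292,180) is clearly smaller than the black one on the desk (552,185). The barrel meant is the one on the turntable. Next I'll compute the exact points by intersecting rays with height planes from both cameras.

```bash
cat >> h.py <<'E'
def plane(n,u,v,z,st=None):
    a=world(n,100,u,v,st); b=world(n,1000,u,v,st); return a+(b-a)*(z-a[2])/(b[2]-a[2])
def tri(rays):  # [(n,u,v,st)]
    A=np.zeros((3,3)); B=np.zeros(3)
    for n,u,v,st in rays:
        a=world(n,100,u,v,st); d=world(n,1000,u,v,st)-a; d/=np.linalg.norm(d); M=np.eye(3)-np.outer(d,d); A+=M; B+=M@a
    return np.linalg.solve(A,B)
E
python3 - <<'E'
from h import *
T=lambda x,y:(230+x/4,150+y/3.72); S=lambda x,y:(200+x/4,190+y/4)
print('barrel tri',tri([('top',*T(292,180),None),('scene',*S(428,95),None)]).round(1), plane('top',*T(292,180),202.5).round(1))
C=[plane('top',*T(*p),119) for p in[(72,113),(370,72),(433,390),(127,438)]]
C2=[plane('scene',*S(*p),119) for p in[(357,42),(563,145),(412,350),(192,232)]]
for c,d in zip(C,C2): print(c.round(1),d.round(1))
for c in(C,C2):
  c=np.array(c); f=(c[2]+c[3])/2; b=(c[0]+c[1])/2; print('ctr',c.mean(0).round(1),'yaw',np.arctan2(*(b-f)[[1,0]]),np.arctan2(*((c[0]-c[1])*[-1,1,1])[[0,1]]),'f',f.round(1))
print('lugtip',plane('top',*T(291,484),123), 'tt tri',tri([('top',*T(250,246),None),('scene',*S(380,168),None)]))
for n,p in(('turq',T(383,522)),('pink',T(98,535))): print(n,plane('top',*p,50))
E
```

```text
barrel tri [626.6 -29.  200.6] [626.  -28.7 202.5]
[685.3  86.2 119. ] [687.3  83.9 119. ]
[710.1 -77.3 119. ] [707.7 -80.2 119. ]
[ 521.8 -106.8  119. ] [ 519.6 -109.3  119. ]
[495.   55.4 119. ] [494.6  53.8 119. ]
ctr [603.1 -10.6 119. ] yaw 0.15801499021070736 0.15037780657100366 f [508.4 -25.7 119. ]
ctr [602.3 -13.  119. ] yaw 0.15432778752760412 0.12343664043612637 f [507.1 -27.8 119. ]
lugtip [468.75992409 -30.53208957 123.        ] tt tri [603.01801067 -10.16698415 134.99936852]
turq [449.62493213 -85.67106773  50.        ]
pink [442.45914991  73.42099909  50.        ]
```

```bash
python3 - <<'E'
from h import *
t=np.load('pics/t0.npy'); s=np.load('pics/s0.npy')
for n,d,L in(('top',t,[(30,50),(30,200),(30,300),(30,360),(75,100),(75,200),(75,300),(75,340),(100,200),(100,330),(65,360),(130,335),(190,60),(125,60),(150,120),(430,335)]),('scene',s,[(30,90),(80,135),(110,165),(160,240),(330,60),(270,100)])):
  for u,v in L: print(n,u,v,world(n,d[v,u],u,v).round(0) if d[v,u] else None)
E
```

```text
top 30 50 [890. 487. 305.]
top 30 200 [601. 458. 306.]
top 30 300 [428. 462. 263.]
top 30 360 [ 217.  954. -747.]
top 75 100 [793. 399. 296.]
top 75 200 [604. 385. 291.]
top 75 300 [428. 382. 264.]
top 75 340 [359. 381. 254.]
top 100 200 [628. 382. 181.]
top 100 330 [369. 383. 129.]
top 65 360 [ 218.  817. -736.]
top 130 335 [352. 360.   1.]
top 190 60 [933. 209. 189.]
top 125 60 [880. 314. 286.]
top 150 120 [831. 311. 106.]
top 430 335 [ 349. -329.   -1.]
scene 30 90 [393. 820. 304.]
scene 80 135 [377. 528. 305.]
scene 110 165 [367. 385. 293.]
scene 160 240 [401. 337.   1.]
scene 330 60 [1092.  273.  296.]
scene 270 100 [830. 283. 283.]
```

Emit:
drive_tool(deltas="0.1 -0.35 0.1 0.02; 0.1 -0.35 0.1 0.02;0.1 -0.35 0.1 0.02;0.1 -0.35 0.1 0.02;0.1 -0.35 0.1 0.02;0.1 -0.35 0.1 0.02;0.2 -0.3 0 0;0.2 -0.3 0 0;0.2 -0.3 0 0;0.2 -0.3 0 0", gripper=0)

```text
t: 0.93
eef_pos: [279.0, 277.8, 291.8]
tcp_rot: [3.141, 0.0, -2.988]
ft_force: [0.4, 0.4, 0.3]
opening: 1.003
grip_force: 0.0
```

Emit:
drive_tool(deltas="0.3 -0.25 0 0;0.3 -0.25 0 0;0.3 -0.25 0 0;0.3 -0.25 0 0;0.3 -0.25 0 0;0.3 -0.25 0 0;0.3 -0.25 0 0; 0.3 -0.2 0 0;0 0 0 0;0 0 0 0")

```text
t: 1.77
eef_pos: [519.4, 83.3, 290.7]
tcp_rot: [3.141, -0.002, -2.991]
ft_force: [-0.6, -0.1, -0.1]
opening: 1.001
grip_force: 0.0
```

Emit:
drive_tool(deltas="0.27 -0.28 0 0;0.27 -0.28 0 0;0.27 -0.28 0 0;0.26 -0.28 0 0;0 0 0 0;0 0 -0.3 0;0 0 -0.3 0;0 0 -0.3 0;0 0 -0.36 0;0 0 0 0")

```text
t: 2.6
eef_pos: [622.3, -26.0, 160.0]
tcp_rot: [3.138, -0.009, -2.987]
ft_force: [-0.1, 0.1, -0.6]
opening: 0.999
grip_force: 0.0
```

Emit:
drive_tool(deltas="0 0 0 0;0 0 0 0;0 0 0 0;0 0 0 0;0 0 0 0;0 0 0 0;0 0 0 0;0 0 0 0", gripper=1)

```text
t: 3.27
eef_pos: [625.7, -27.6, 165.9]
tcp_rot: [-3.142, 0.0, -2.988]
ft_force: [-0.7, 0.2, -0.0]
opening: 0.496
grip_force: 0.0
```

Emit:
drive_tool(deltas="0 0 0 0;0 0 0 0;0 0 0 0;0 0 0 0;0 0 0 0;0 0 0 0")

```text
t: 3.77
eef_pos: [625.7, -27.6, 165.6]
tcp_rot: [3.142, -0.0, -2.988]
ft_force: [0.4, 0.1, 0.7]
opening: 0.346
grip_force: 30.0
```

Emit:
drive_tool(deltas="0 0 0.1 0;0 0 0.2 0;0 0 0.3 0;0 0 0.3 0;0 0 0 0")

```text
t: 4.18
eef_pos: [627.4, -27.8, 262.2]
tcp_rot: [-3.139, 0.008, -2.988]
ft_force: [0.2, 0.1, -0.1]
opening: 0.348
grip_force: 30.0
```

Emit:
drive_tool(deltas="-0.15 -0.15 0 0;-0.25 -0.3 0 0;-0.25 -0.3 0 0;-0.25 -0.3 0 0;-0.25 -0.3 0 0;-0.2 -0.25 0 0;-0.1 -0.15 0 0;0 0 0 0;0 0 -0.2 0;0 0 -0.3 0")

```text
t: 5.02
eef_pos: [481.9, -203.0, 207.6]
tcp_rot: [-3.138, 0.005, -2.989]
ft_force: [1.4, -0.7, -1.4]
opening: 0.348
grip_force: 30.0
```

Emit:
drive_tool(deltas="0 0 -0.35 0;0 0 -0.35 0;0 0 -0.35 0;0 0 -0.3 0;0 0 -0.2 0;0 0 -0.1 0;0 0 0 0;0 0 0 0;0 0 0 0")

```text
t: 5.77
eef_pos: [481.4, -202.7, 41.9]
tcp_rot: [-3.141, 0.002, -2.988]
ft_force: [-0.3, -0.3, 0.0]
opening: 0.345
grip_force: 30.0
```

Bottom is about 12 mm up, so I'll lower gently to touch.

Emit:
drive_tool(deltas="0 0 -0.05 0;0 0 -0.03 0;0 0 -0.02 0;0 0 -0.015 0;0 0 0 0;0 0 0 0;0 0 0 0")

```text
t: 6.35
eef_pos: [480.7, -202.6, 29.2]
tcp_rot: [3.141, 0.0, -2.989]
ft_force: [0.5, 0.6, -1.1]
opening: 0.346
grip_force: 30.0
```

Emit:
drive_tool(deltas="0 0 -0.01 0;0 0 0 0;0 0 0 0;0 0 0 0")

```text
t: 6.68
eef_pos: [480.7, -202.6, 29.1]
tcp_rot: [-3.141, 0.001, -2.988]
ft_force: [-4.0, 1.8, 13.3]
opening: 0.344
grip_force: 30.0
```

Contact at 13 N. Release and let the fingers open.

Emit:
drive_tool(deltas="0 0 0 0;0 0 0 0;0 0 0 0;0 0 0 0;0 0 0 0;0 0 0 0;0 0 0 0;0 0 0 0;0 0 0 0;0 0 0 0", gripper=0)

```text
t: 7.52
eef_pos: [480.7, -202.6, 28.1]
tcp_rot: [3.141, -0.0, -2.988]
ft_force: [-0.4, -0.1, 0.2]
opening: 0.977
grip_force: 0.0
```

Emit:
drive_tool(deltas="0 0 0 0;0 0 0.1 0;0 0 0.2 0;0 0 0.35 0;0 0 0.35 0;0 0 0.35 0;0 0 0.35 0;0 0 0.2 0;0 0 0 0;0 0 0 0")

```text
t: 8.35
eef_pos: [480.7, -202.5, 219.6]
tcp_rot: [-3.14, 0.002, -2.988]
ft_force: [0.7, 0.8, -1.1]
opening: 0.999
grip_force: 0.0
```

```bash
python3 - <<'E'
from h import *
st=env.state(); print(st['eef_pos']); p,d=snap('wrist','w1'); np.save('pics/w1st.npy',np.r_[st['eef_pos'],st['tcp_rot']])
print(env.camera_params('wrist'))
t,_=snap('top','t1')
cv2.imwrite('pics/t1c.png',cv2.resize(t[140:340,220:440,::-1],None,fx=3,fy=3,interpolation=cv2.INTER_CUBIC))
E
```

```text
[ 480.72816725 -202.54505336  219.64049944]
{'mtx': array([[328.42630402,   0.        , 281.210807  ],
       [  0.        , 328.42630402, 213.24627695],
       [  0.        ,   0.        ,   1.        ]]), 'mount': array([[ 1.24337411e-03, -9.61581936e-01, -2.74515273e-01,
         7.59086252e+01],
       [ 9.99998649e-01,  1.49079753e-03, -6.92681112e-04,
         8.83369847e-01],
       [ 1.07531634e-03, -2.74514041e-01,  9.61582490e-01,
        -1.53217494e+02],
       [ 0.00000000e+00,  0.00000000e+00,  0.00000000e+00,
         1.00000000e+00]])}
```

View pics/w1.png

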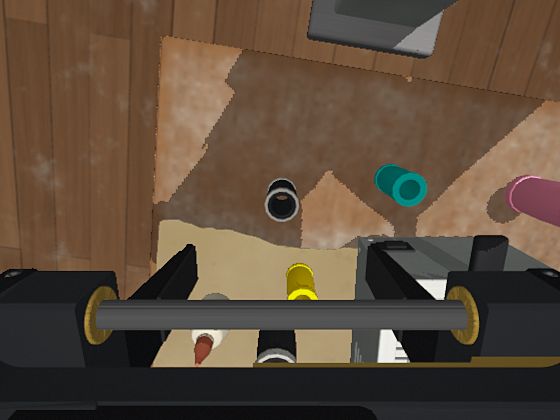

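The barrel stands upright at wrist pixel (282,200), and nothing else has moved. Next, go above the lug and take a closer look.

Emit:
drive_tool(deltas="0 0.2 0 0;0 0.3 0 0;0 0.35 0 0;0 0.35 0 0;0 0.3 0 0;0 0.15 0 0;0 0.08 0 0;0 0 0 0;0 0 0 0")

```text
t: 9.2
eef_pos: [480.6, -29.9, 217.6]
tcp_rot: [3.141, -0.001, -2.988]
ft_force: [0.8, 0.6, 0.6]
opening: 1.003
grip_force: 0.0
```

```bash
python3 - <<'E'
from h import *
st=env.state(); print(st['eef_pos'],st['tcp_rot'][2]); p,d=snap('wrist','w2'); np.save('pics/w2st.npy',np.r_[st['eef_pos'],st['tcp_rot']])
E
```

```text
[480.60443522 -29.87802596 217.563366  ] -2.987837859724631
```

View pics/w2.png

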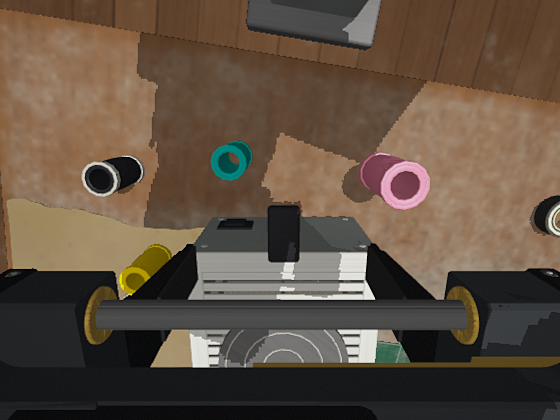

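The lug shows at columns 268–299, with its tip at row 206 and its base at about row 262. The barrel stands at (102,177).

```bash
python3 - <<'E'
from h import *
a=np.load('pics/w2st.npy'); st=dict(eef_pos=a[:3],tcp_rot=a[3:]); d=np.load('pics/w2.npy')
for u,v in[(284,206),(284,262),(268,235),(299,235),(283,235)]: print(u,v,plane('wrist',u,v,123,st).round(1),world('wrist',d[min(v+2,419),u],u,v,st).round(1))
E
```

```text
284 206 [469.1 -28.7 123. ] [469.3 -28.7 122.5]
284 262 [515.9 -21.3 123. ] [518.  -20.9 118.5]
268 235 [494.8 -37.6 123. ] [495.4 -37.6 121.3]
299 235 [490.9 -13.1 123. ] [491.6 -12.9 121. ]
283 235 [492.9 -25.8 123. ] [492.5 -25.8 124.1]
```

Emit:
drive_tool(deltas="-0.01 0.025 -0.2 0;0 0 -0.3 0;0 0 -0.3 0;0 0 -0.2 0;0 0 0 0;0 0 0 0")

```text
t: 9.75
eef_pos: [479.5, -28.0, 117.7]
tcp_rot: [3.141, -0.002, -2.99]
ft_force: [0.1, 0.6, -0.0]
opening: 0.999
grip_force: 0.0
```

Emit:
drive_tool(deltas="0 0 0 0;0 0 0 0;0 0 0 0;0 0 0 0;0 0 0 0;0 0 0 0;0 0 0 0;0 0 0 0;0 0 0 0;0 0 0 0", gripper=1)

```text
t: 10.58
eef_pos: [479.7, -27.0, 118.1]
tcp_rot: [3.141, 0.0, -2.988]
ft_force: [0.0, 0.1, -0.3]
opening: 0.356
grip_force: 0.0
```

Emit:
drive_tool(deltas="0 0 0 0;0 0 0 0;0 0 0 0;0 0 0 0;0 0 0 0;0 0 0 0")

```text
t: 11.08
eef_pos: [479.9, -28.1, 118.2]
tcp_rot: [-3.14, 0.0, -2.988]
ft_force: [-1.0, -11.3, -0.8]
opening: 0.269
grip_force: 30.0
```

```bash
python3 -c "
import numpy as np
f=.023+np.linspace(0,1.63,19); r=219
x=-r*np.cos(f); z=r*np.sin(f); P=np.c_[x*.988,x*.154,z]/100
D=np.diff(np.round(P,2),axis=0)
print('; '.join('%.2f %.2f %.2f 0'%tuple(a) for a in D)); print(100*D.sum(0))"
```

```text
0.01 0.00 0.20 0; 0.03 0.01 0.19 0; 0.05 0.01 0.20 0; 0.06 0.01 0.18 0; 0.09 0.01 0.18 0; 0.09 0.02 0.18 0; 0.12 0.01 0.16 0; 0.12 0.02 0.15 0; 0.14 0.02 0.14 0; 0.15 0.03 0.12 0; 0.17 0.02 0.12 0; 0.17 0.03 0.09 0; 0.18 0.03 0.08 0; 0.18 0.03 0.06 0; 0.19 0.03 0.05 0; 0.20 0.03 0.03 0; 0.19 0.03 0.01 0; 0.20 0.03 -0.01 0
[234.  37. 213.]
```

Emit:
drive_tool(deltas="0.01 0.00 0.20 0; 0.03 0.01 0.19 0; 0.05 0.01 0.20 0; 0.06 0.01 0.18 0; 0 0 0 0")

```text
t: 11.5
eef_pos: [496.3, -25.6, 198.0]
tcp_rot: [-3.138, 0.003, -2.988]
ft_force: [1.1, -13.5, 1.4]
opening: 0.274
grip_force: 30.0
```

Emit:
drive_tool(deltas="0.09 0.01 0.18 0; 0.09 0.02 0.18 0; 0.12 0.01 0.16 0; 0.12 0.02 0.15 0; 0.14 0.02 0.14 0; 0 0 0 0")

```text
t: 12.0
eef_pos: [552.5, -16.9, 278.0]
tcp_rot: [-3.139, 0.002, -2.988]
ft_force: [-2.9, -8.7, 5.8]
opening: 0.27
grip_force: 30.0
```

Emit:
drive_tool(deltas="0.15 0.03 0.12 0; 0.17 0.02 0.12 0; 0.17 0.03 0.09 0; 0.18 0.03 0.08 0; 0 0 0 0")

```text
t: 12.42
eef_pos: [619.6, -6.5, 318.2]
tcp_rot: [-3.138, 0.001, -2.989]
ft_force: [-0.5, -11.5, 9.0]
opening: 0.27
grip_force: 30.0
```

Emit:
drive_tool(deltas="0.18 0.03 0.06 0; 0.19 0.03 0.05 0; 0.20 0.03 0.03 0; 0.19 0.03 0.01 0; 0.20 0.03 -0.01 0;0 0 0 0;0 0 0 0;0 0 0 0")

```text
t: 13.08
eef_pos: [714.9, 8.2, 332.2]
tcp_rot: [-3.138, 0.004, -2.989]
ft_force: [4.2, -9.0, 6.4]
opening: 0.232
grip_force: 49.3
```

```bash
python3 - <<'E'
from h import *
p,d=snap('scene','s2')
cv2.imwrite('pics/s2c.png',cv2.resize(p[150:330,180:420,::-1],None,fx=3,fy=3,interpolation=cv2.INTER_CUBIC))
E
```

```text
(no output)
```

View pics/s2c.png

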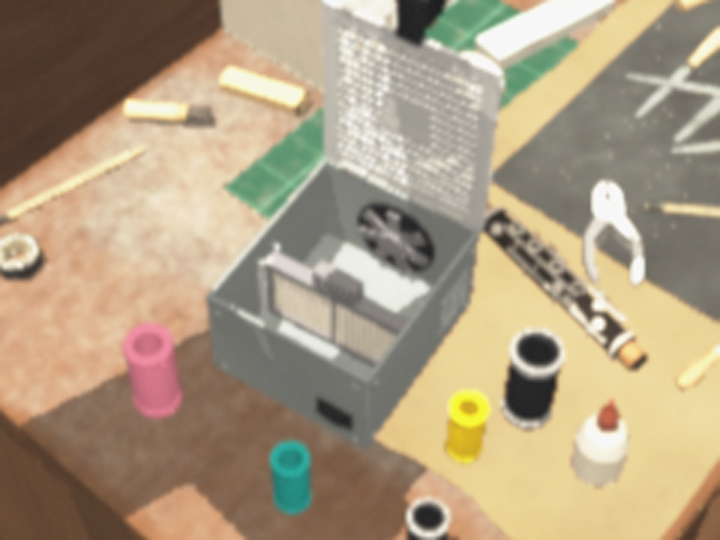

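The cover stands open and the filter tab shows at crop (338,282). Release, lift away and check the cover's angle.

Emit:
drive_tool(deltas="0 0 0 0;0 0 0 0;0 0 0 0;0 0 0 0;0 0 0 0;0 0 0 0;0 0 0 0", gripper=0)

```text
t: 13.72
eef_pos: [713.6, 10.0, 331.0]
tcp_rot: [3.141, -0.0, -2.988]
ft_force: [-0.3, -0.2, -0.2]
opening: 0.663
grip_force: 0.0
```

Emit:
drive_tool(deltas="0 0 0.1 0;0 0 0.2 0;0 0 0.3 0;0 0 0.1 0;-0.3 0 0 0;-0.4 -0.05 0 0;-0.4 -0.1 0 0;-0.2 -0.1 0 0;0 0 0 0;0 0 0 0")

```text
t: 14.55
eef_pos: [583.2, -15.3, 402.5]
tcp_rot: [-3.141, 0.002, -2.989]
ft_force: [0.4, 0.1, 0.4]
opening: 0.998
grip_force: 0.0
```

```bash
python3 - <<'E'
from h import *
st=env.state(); print(st['eef_pos'])
p,d=snap('scene','s3')
for x,y in[(360,50),(360,90),(360,130),(360,165),(450,90),(450,130),(450,170),(450,200),(338,282),(338,275)]:
    u,v=round(180+x/3),round(150+y/3); print(u,v,world('scene',d[v,u],u,v).round(0))
w,dw=snap('wrist','w3'); np.save('pics/w3st.npy',np.r_[st['eef_pos'],st['tcp_rot']])
E
```

```text
[583.22229408 -15.31753268 402.47803026]
300 167 [689.  48. 267.]
300 180 [689.  47. 221.]
300 193 [690.  47. 173.]
300 205 [690.  47. 125.]
330 180 [703. -37. 266.]
330 193 [701. -41. 224.]
330 207 [703. -44. 173.]
330 217 [708. -43. 129.]
293 244 [585. -20. 110.]
293 242 [591. -14. 108.]
```

View pics/w3.png

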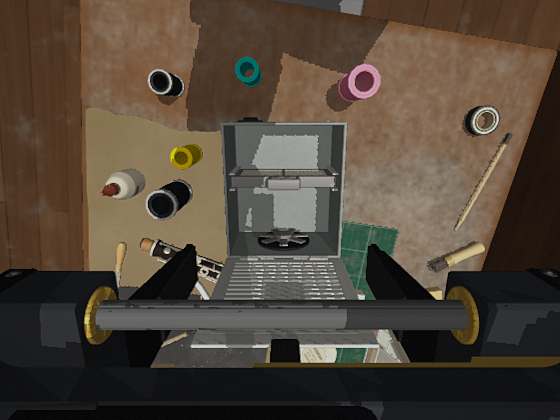

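```bash
python3 - <<'E'
from h import *
d=np.load('pics/s3.npy'); Q=[]
for v in range(155,225):
  for u in range(285,345):
    P=world('scene',d[v,u],u,v)
    if 125<P[2]<300: Q.append([(P[0]-696.3)*.988+(P[1]-7)*.154,-(P[0]-696.3)*.154+(P[1]-7)*.988,P[2]])
Q=np.array(Q); Q=Q[(abs(Q[:,0])<30)&(abs(Q[:,1])<80)]
for _ in range(6):
  k=np.polyfit(Q[:,2],Q[:,0],1); r=Q[:,0]-np.polyval(k,Q[:,2]); Q=Q[abs(r-np.median(r))<max(3,1.5*r.std())]
print(len(Q),k,'theta',np.pi/2+np.arctan(k[0]),r.std())
for z in range(130,300,30):
  q=Q[abs(Q[:,2]-z)<15]; print(z,len(q),np.median(q[:,0]).round(1))
a=np.load('pics/w3st.npy'); st=dict(eef_pos=a[:3],tcp_rot=a[3:]); dw=np.load('pics/w3.npy')
for u,v in[(283,178),(283,188),(266,183),(300,183),(283,183)]: print(u,v,plane('wrist',u,v,109,st).round(1),world('wrist',dw[v,u],u,v,st).round(1))
E
```

```text
Traceback (most recent call last):
  File "h.py", line 6, in world
    c=env.camera_params(n); K=np.array(c['mtx']); z=d
ValueError: time passes only in moves, steps and waits
```

```bash
python3 - <<'E'
from h import *
c=env.camera_params('scene'); K=np.array(c['mtx']); M=np.linalg.inv(c['camera_from_world'])
d=np.load('pics/s3.npy'); v,u=np.mgrid[155:225,285:345]; z=d[155:225,285:345]
P=np.stack([(u-K[0,2])/K[0,0]*z,(v-K[1,2])/K[1,1]*z,z,z*0+1],-1).reshape(-1,4)@M.T
X=P[:,0]-696.3;Y=P[:,1]-7; Q=np.c_[X*.988+Y*.154,-X*.154+Y*.988,P[:,2]]
Q=Q[(abs(Q[:,0])<30)&(abs(Q[:,1])<80)&(Q[:,2]>125)&(Q[:,2]<300)]
for _ in range(6):
  k=np.polyfit(Q[:,2],Q[:,0],1); r=Q[:,0]-np.polyval(k,Q[:,2]); Q=Q[abs(r-np.median(r))<max(3,1.5*r.std())]
print(len(Q),k,'theta',np.pi/2+np.arctan(k[0]),r.std())
for z in range(130,300,30):
  q=Q[abs(Q[:,2]-z)<15]; print(z,len(q),np.median(q[:,0]).round(1))
a=np.load('pics/w3st.npy'); st=dict(eef_pos=a[:3],tcp_rot=a[3:]); dw=np.load('pics/w3.npy')
for u,v in[(283,178),(283,188),(266,183),(300,183),(283,183)]: print(u,v,plane('wrist',u,v,109,st).round(1),world('wrist',dw[v,u],u,v,st).round(1))
E
```

```text
2270 [-0.00795943  1.46105787] theta 1.5628370686250437 1.31017217884795
130 242 0.3
160 365 0.2
190 393 0.0
220 414 -0.2
250 394 -0.5
280 397 -0.8
283 178 [584.7 -12.2 109. ] [585.4 -12.1 104.5]
283 188 [598.5 -10.1 109. ] [598.6 -10.1 108.6]
266 183 [595.1 -34.3 109. ] [599.1 -34.7  88.6]
300 183 [588.  12. 109.] [588.3  12.2 107. ]
283 183 [591.5 -11.1 109. ] [591.2 -11.2 110.8]
```

Depth fit gives a cover angle of about 1.563 rad, just short of upright. I'll nudge the lug back about 13 mm with closed fingers to get past it.

Emit:
drive_tool(deltas="0.1 0.02 0 0;0.2 0.05 0 0;0.3 0.05 0 0;0.2 0.04 0 0;0.08 0.02 0 0;0 0 0 0;0 0 0 0;0 0 0 0;0 0 0 0;0 0 0 0", gripper=1)

```text
t: 15.48
eef_pos: [671.1, 2.8, 401.9]
tcp_rot: [-3.141, 0.001, -2.989]
ft_force: [-0.8, -0.1, 0.5]
opening: 0.356
grip_force: 0.0
```

Emit:
drive_tool(deltas="0 0 -0.1 0;0 0 -0.2 0;0 0 -0.2 0;0 0 -0.2 0;0 0 -0.05 0;0 0 0 0;0 0 0 0")

```text
t: 16.07
eef_pos: [671.8, 2.9, 326.9]
tcp_rot: [-3.141, 0.001, -2.988]
ft_force: [-0.4, 0.4, 0.4]
opening: 0.0
grip_force: 0.0
```

Emit:
drive_tool(deltas="0.05 0.01 0 0;0.05 0.01 0 0;0.05 0.01 0 0;0.05 0.01 0 0;0.05 0 0 0;0.03 0 0 0;0 0 0 0;0 0 0 0")

```text
t: 16.73
eef_pos: [700.0, 6.9, 325.9]
tcp_rot: [-3.142, 0.0, -2.988]
ft_force: [0.6, -0.1, 0.3]
opening: 0.005
grip_force: 0.0
```

Emit:
drive_tool(deltas="-0.2 -0.03 0 0;-0.35 -0.05 0.1 0;-0.35 -0.05 0.2 0;-0.18 -0.05 0.3 0;0 0 0 0;0 0 0 0", gripper=0)

```text
t: 17.23
eef_pos: [591.4, -11.3, 388.5]
tcp_rot: [-3.14, 0.005, -2.989]
ft_force: [-0.5, 0.2, -0.4]
opening: 0.367
grip_force: 0.0
```

```bash
cat > ang.py <<'E'
from h import *
import sys
s=env.state(); print(s['eef_pos'],s['joints'],s['t'])
p,d=snap('scene',sys.argv[1])
c=env.camera_params('scene'); K=np.array(c['mtx']); M=np.linalg.inv(c['camera_from_world'])
v,u=np.mgrid[155:225,285:345]; z=d[155:225,285:345]
P=np.stack([(u-K[0,2])/K[0,0]*z,(v-K[1,2])/K[1,1]*z,z,z*0+1],-1).reshape(-1,4)@M.T
X=P[:,0]-696.3;Y=P[:,1]-7; Q=np.c_[X*.988+Y*.154,-X*.154+Y*.988,P[:,2]]
Q=Q[(abs(Q[:,0])<30)&(abs(Q[:,1])<80)&(Q[:,2]>125)&(Q[:,2]<300)]
for _ in range(6):
  k=np.polyfit(Q[:,2],Q[:,0],1); r=Q[:,0]-np.polyval(k,Q[:,2]); Q=Q[abs(r-np.median(r))<max(3,1.5*r.std())]
print(len(Q),k,'theta',np.pi/2+np.arctan(k[0]),r.std())
E
python3 ang.py s4
```

```text
[591.42772285 -11.33843801 388.50284317] [-1.30819359e-01  3.26259018e-01  1.40742114e+00  3.24225069e-05
  1.40315597e+00 -1.85429316e+00] 17.2333
2268 [ 0.08325304 -8.96868053] theta 1.6538578198845246 1.3619963389003131
```

Cover now at about 1.65 rad and staying there. Turn 90° above the tab and descend.

Emit:
drive_tool(deltas="0 0 0 -0.0385;0 0 0 -0.0385;0 0 0 -0.0385;0 0 0 -0.0385;0 0 0 -0.0385;0 0 0 -0.0385;0 0 0 -0.0385;0 0 0 -0.0385;0 0 0 -0.0385;0 0 0 -0.0385")

```text
t: 18.12
eef_pos: [592.3, -10.9, 384.4]
tcp_rot: [-3.14, -0.001, 2.08]
ft_force: [-0.1, -0.4, -0.2]
opening: 0.994
grip_force: 0.0
```

Emit:
drive_tool(deltas="0 0 -0.2 -0.0385;0 0 -0.3 -0.0385;0 0 -0.3 -0.0385;0 0 -0.3 0;0 0 -0.3 0;0 0 -0.2 0;0 0 -0.1 0;0 0 0 0;0 0 0 0")

```text
t: 18.87
eef_pos: [592.1, -11.0, 215.9]
tcp_rot: [-3.141, -0.0, 1.723]
ft_force: [-0.4, 0.3, 0.3]
opening: 0.999
grip_force: 0.0
```

```bash
python3 - <<'E'
from h import *
st=env.state(); print(st['eef_pos'],st['tcp_rot']); p,d=snap('wrist','w4'); np.save('pics/w4st.npy',np.r_[st['eef_pos'],st['tcp_rot']])
E
```

```text
[592.09806484 -11.01451069 215.94305036] [-3.14097715e+00 -2.31068983e-04  1.72253819e+00]
```

View pics/w4.png

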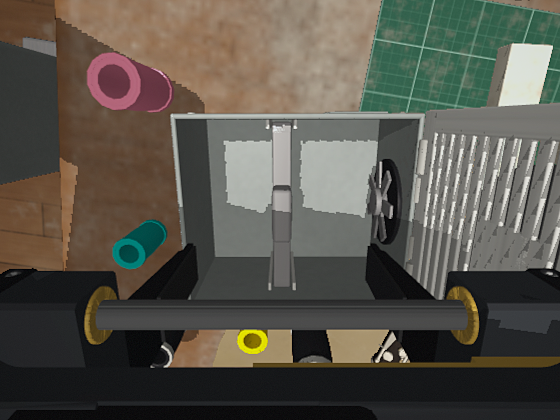

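The tab sits at columns 274–291, rows 187–242, centred between the fingers. Descend and grip.

Emit:
drive_tool(deltas="0 0 -0.2 0;0 0 -0.3 0;0 0 -0.3 0;0 0 -0.25 0;0 0 -0.15 0;0 0 0 0;0 0 0 0")

```text
t: 19.5
eef_pos: [592.3, -11.1, 97.0]
tcp_rot: [3.141, 0.0, 1.722]
ft_force: [-0.2, 0.1, -0.3]
opening: 1.001
grip_force: 0.0
```

Emit:
drive_tool(deltas="0 0 0 0;0 0 0 0;0 0 0 0;0 0 0 0;0 0 0 0;0 0 0 0;0 0 0 0;0 0 0 0;0 0 0 0;0 0 0 0", gripper=1)

```text
t: 20.33
eef_pos: [591.7, -11.1, 96.1]
tcp_rot: [-3.142, -0.0, 1.722]
ft_force: [-0.4, -0.1, 0.7]
opening: 0.357
grip_force: 0.0
```

Emit:
drive_tool(deltas="0 0 0 0;0 0 0 0;0 0 0 0;0 0 0 0;0 0 0 0;0 0 0 0;0 0 0 0;0 0 0 0")

```text
t: 21.0
eef_pos: [591.7, -11.1, 96.1]
tcp_rot: [3.142, -0.0, 1.722]
ft_force: [0.3, 0.7, -1.5]
opening: 0.167
grip_force: 30.0
```

Opening 0.167 is 16 mm, so the tab is held. Draw straight up.

Emit:
drive_tool(deltas="0 0 0.05 0;0 0 0.1 0;0 0 0.12 0;0 0 0.12 0;0 0 0.12 0;0 0 0.12 0;0 0 0.12 0;0 0 0.12 0;0 0 0.12 0")

```text
t: 21.75
eef_pos: [591.6, -11.0, 196.7]
tcp_rot: [3.141, 0.0, 1.722]
ft_force: [-0.8, 0.2, -1.8]
opening: 0.168
grip_force: 30.0
```

Emit:
drive_tool(deltas="0 0 0.2 0;0 0 0.25 0;0 0 0.25 0;0 0 0.25 0;0 0 0.25 0;0 0 0.2 0;0 0 0.15 0;0 0 0.1 0;0 0 0 0;0 0 0 0")

```text
t: 22.58
eef_pos: [591.4, -11.0, 360.2]
tcp_rot: [3.141, 0.0, 1.722]
ft_force: [-0.5, 0.3, -3.6]
opening: 0.168
grip_force: 30.0
```

Emit:
drive_tool(deltas="0 0 0 0;0 0 0 0;0 0 0 0;0 0 0 0;0 0 0 0;0 0 0 0;0 0 0 0;0 0 0 0")

```text
t: 23.25
eef_pos: [591.7, -11.1, 360.2]
tcp_rot: [3.141, 0.0, 1.722]
ft_force: [-0.9, -0.5, -2.0]
opening: 0.168
grip_force: 30.0
```

```bash
python3 ang.py s5; python3 -c "
import cv2; p=cv2.imread('pics/s5.png'); cv2.imwrite('pics/s5c.png',cv2.resize(p[90:350,160:440],None,fx=2.3,fy=2.3,interpolation=cv2.INTER_CUBIC))"
```

```text
[591.69625526 -11.05251495 360.15407384] [-1.30273658e-01  3.42873176e-01  1.45449250e+00  2.30711822e-05
  1.34412820e+00 -2.81933409e-01] 23.25
1363 [ 0.08484779 -9.3407639 ] theta 1.6554413816987543 1.3676553069789628
```

View pics/s5c.png

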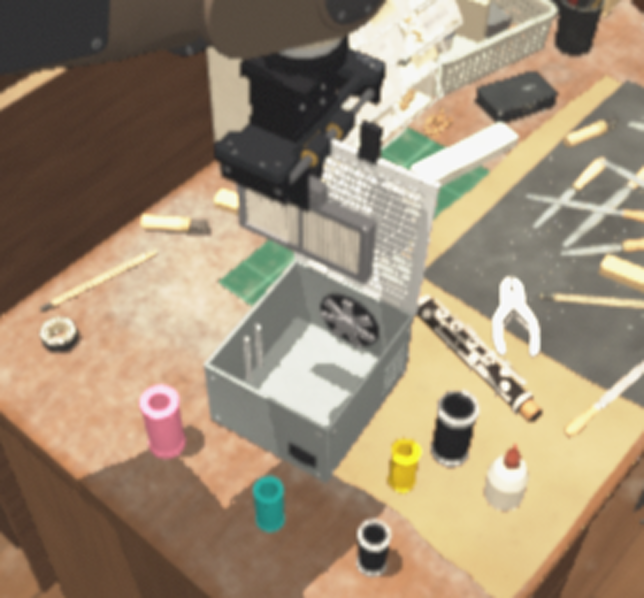

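The filter (crop 305,235) hangs upright and clear above the box. The cover stays standing, the barrel stands at (373,547), and everything else is in place. Handing in.

```bash
python3 -c "
from cell import env
print(env.job_done())"
```

```text
the job is handed in; nothing more can be done
None
```

Job handed in at about 23 s: the barrel stands upright on the desk, the cover stays open just past upright (about 1.65 rad), and the gripper holds the filter upright and still, its lower edge about 160 mm above the box rim.

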